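Flip the sanded batch's status flag

TASK

The batch of four stacked boards has been sanded. Without gripping anything, push the hinged wooden status flag on the stand in front of that stack right over, away from the robot, with a fingertip until it lies fully flat on its far rest with the round-disc face up. Be gentle: do not lift the stand or push it out of place, and leave the other flag, the boards and the other things on the bench alone.

Things in the scene. Friction and masses are not known exactly. Their poses are not given: they have to be found in the camera images.
- stand_four: marker stand of the batch of four boards: loose steel base plate 120 (x) x 110 (y) x 12 mm, 1.6 kg. Origin: centre of its underside; +x points from the robot's side to the far side, z up. Two posts (22 x 10 mm, tops at z = 80 mm) at y = +-47 mm carry the hinge at z = 70 mm. Rubber-capped rest pins (16 mm wide, tops at z = 66 mm) at x = -40 and +40 mm stop the flag level.
- flag_four (a joint): angle of the flag of the batch of four boards, rad: 0 = level towards the robot (stand's -x), bar face up; pi/2 = upright; pi = level away from the robot (stand's +x) on the far pin, disc face up. Starts at 0 to 0.3. Flag 80 g; stiff hinge (0.08 N m friction): it stays at any angle it is left; about 1.5 N at its end turns it.
- flag_four_hinge (a point): hinge axis of the flag of the batch of four boards, mid-width, 70 mm above the bench; axes as the stand's: the hinge runs along y. The flag is a wooden plate 74 mm wide, 8 mm thick, from 6 to 85 mm from the hinge, with a 3 mm raised straight bar on one face and a 3 mm raised round disc (42 mm across) on the other
- flag_four_end (a point): middle of the free end edge of the flag of the batch of four boards, half-way through its 8 mm thickness, 85 mm from the hinge; its frame turns with the flag: -x points from hinge to free end, z is the normal of the bar face. The end overhangs the base plate by 25 mm, with 66 mm of free height under it when level
- stand_one: marker stand of the single board: loose steel base plate 120 (x) x 110 (y) x 12 mm, 1.6 kg. Origin: centre of its underside; +x points from the robot's side to the far side, z up. Two posts (22 x 10 mm, tops at z = 80 mm) at y = +-47 mm carry the hinge at z = 70 mm. Rubber-capped rest pins (16 mm wide, tops at z = 66 mm) at x = -40 and +40 mm stop the flag level.
- flag_one (a joint): angle of the flag of the single board, rad: 0 = level towards the robot (stand's -x), bar face up; pi/2 = upright; pi = level away from the robot (stand's +x) on the far pin, disc face up. Starts at 0 to 0.3. Flag 80 g; stiff hinge (0.08 N m friction): it stays at any angle it is left; about 1.5 N at its end turns it.
- flag_one_hinge (a point): hinge axis of the flag of the single board, mid-width, 70 mm above the bench; axes as the stand's: the hinge runs along y. The flag is a wooden plate 74 mm wide, 8 mm thick, from 6 to 85 mm from the hinge, with a 3 mm raised straight bar on one face and a 3 mm raised round disc (42 mm across) on the other
- flag_one_end (a point): middle of the free end edge of the flag of the single board, half-way through its 8 mm thickness, 85 mm from the hinge; its frame turns with the flag: -x points from hinge to free end, z is the normal of the bar face. The end overhangs the base plate by 25 mm, with 66 mm of free height under it when level
- board0: loose pine board 90 x 140 x 18 mm, number 1 from below in the stack of four behind stand_four; origin: centre of the underside
- board1: loose pine board 90 x 140 x 18 mm, number 2 from below in the stack of four behind stand_four; origin: centre of the underside
- board2: loose pine board 90 x 140 x 18 mm, number 3 from below in the stack of four behind stand_four; origin: centre of the underside
- board3: loose pine board 90 x 140 x 18 mm, number 4 from below in the stack of four behind stand_four; origin: centre of the underside
- lone_board: loose pine board 90 x 140 x 18 mm lying singly behind stand_one; origin: centre of the underside
- sanding_block: loose cork sanding block 100 (x) x 58 (y) x 30 mm between the stands; origin: centre of the underside
- ear_muffs: loose yellow and black ear muffs lying on the bench, about 120 (x) x 190 (y) x 72 mm; origin: under their middle, on the bench
- screwdriver: loose screwdriver with an orange handle, lying along its x, about 200 mm long and 30 mm thick; origin: on its underside

How it is judged:
By the outcome, as a careful person would: the job done as asked, in the order asked, and still so for the second after the job is handed in, with the robot touching nothing.
It also fails if it takes over 43 s, if anything falls off the work surface, if the arm or the gripper's body presses on something with over 40 N, if the wrist force passes 120 N, or if a joint passes its speed limit or range.

ROBOT

A 6-joint arm with a two-finger parallel gripper is mounted at the origin on the work surface. World frame = base frame: x ahead of the robot, y to its left, z up, the work surface at z = 0. Lengths are in mm, angles in rad, forces in N, time in s.
With the tool pointing down it reaches from about 275 to 750 mm from the base axis. Payload 10.2 kg.
Tool frame: the origin (TCP) lies between the finger pads; the fingertips stand 17 mm ahead of it and the grasp point (between the pads) lies 2 mm behind it (tips_ahead is the distance from the TCP to the fingertips, in mm); z points along the fingers, y is the line along which they close (so a half turn about z gives the same grasp; the last joint's range is limited). The gripper opens to 85 mm and grips with 20 to 120 N. Pads are 22 mm wide; open, the fingers measure 114 mm over their backs; the gripper's body (76 mm by 85 mm) begins 54 mm behind the grasp point. The pads swing forward as they close: fully open they stand 13 mm farther back than shut.
Start: joints at [0.965, 0.313, 1.498, -0, 1.331, -0.223], TCP at [196.111, 487.003, 248.294] pointing down, gripper open.
Joint ranges: [-2.94, 2.94], [-0.97, 2.17], [0.19, 2.56], [-1.23, 4.37], [0.02, 3.11], [-2.88, 2.88]. Speed limits (rad/s): [2.39, 2.39, 3.01, 3.14, 3.14, 3.14].

INTERFACE

Orientations are given as a unit quaternion [w, x, y, z].
In Python, from rig import sense, capture, finish_job, boxes_of, tips_ahead gives the robot as it stands.
- The arm moves only by the tool drive_tool, never from a script. Its argument "commands" is text: rows parted by semicolons, each of 7 numbers parted by spaces: the shift along the world's x, y, z in units of 0.1 m (1.0 is 0.1 m), then the turn, a rotation vector about the world's x, y, z in units of pi/4 rad (1.0 is pi/4 rad), then the opening in per cent of the stroke, from 0 (shut) to 100 (fully open). A call has 1 to 20 rows; each row shifts and turns the commanded pose from where the row before left it; what a row does not reach is not made up. A row lasts 1/12 s, in which the tool goes at most 41.7 mm and 7.16 degrees, less where a joint would pass 70% of its speed; a pose out of reach is approached as far as the arm can. A call with a number of a shift or a turn outside -1 to 1 is refused whole. A call with a gripper value outside its range is refused whole. The fingers move at their own pace and stop on an object; "force" is the grip in N (left out, the last holds). Time passes only in rows, so rows that do not move let the fingers close. It gives the time, the measured TCP pose, the force, the opening and the grip force at its end, in the units of the state.
- sense(): the state, without advancing time (a new reading comes with each control period).
- capture(name): name is "scene" or "top" or "wrist"; returns a dict with "pixels" (384x512x3 uint8, blue, green, red), "fov_y" (degrees; the focal length in pixels is half the picture's height over the tangent of half this angle, whatever the lens; pixels are square), "cx", "cy" (the principal point, pixels), "position" and "attitude" of the camera in the world; the wrist camera has in their place "tool_from_camera" (4x4, takes a point from camera to tool coordinates, whose origin is the TCP and whose axes are the flange's). Camera axes: x right, y down, z forward; pixel columns grow to the right and rows downward; lengths in mm; the calibration is good to about 2 mm. A picture is of the moment at which its call begins: read the wrist's pose just before it. There is no depth.
- finish_job(): hands the job in; it is judged then, once.
Trained networks look in a picture, given as the dict that the camera call returned (one of the last four; its "shot" number tells which), for a name from the list of things; names that differ only in an ending like _2 or _b are one class to them, and where a whole thing is asked for, a point or a joint stands for the part that bears it (a point fixed in the world has none). Each returns a list of dicts, best first, with "confidence" (0 to 1); they miss things now and then, are a little off and sometimes report something else, mostly with a low value. They report only what shows in the picture. A call takes as long as a camera call.
- boxes_of(picture, name): "position" ([column, row] in pixels, amid what is visible of it).
The state is a dict: "time_s": time; "joints": joint angles; "dq": joint speeds; "tau": joint torques, N m; "eef_pos": TCP position; "ee_rot": TCP orientation; "force": force on the tool from outside, world axes, zero at the start; "wrist_torque": the same for the moment, N m; "grip_width": opening from 0.0 (shut) to 1.0 (fully open); "grip_force": force on a finger pad.
Only numpy, scipy, OpenCV 4.12 (cv2) and the standard library are available. Lean on these libraries where they do the work, as an engineer would, in place of code of your own. Each camera call takes 0.05 s, during which the arm holds its last target. There are 200 camera calls.

## Working session

There is one attempt and no reset: what is moved stays moved. The work goes in short steps, Python scripts to look and compute and a tool call to move; the robot and the scene stay as the last step left them, time stands still between calls to the robot, and variables do not carry over. Pictures are saved under pics/ and viewed, at most 10 in all, crops included, and the job is handed in when it is done.

Besides the shell and the picture viewer there is one more tool, called after "Call:" as name(argument=value, ...) on one line, values as JSON. drive_tool: Moves the arm, as the interface text tells. Shifts and turns lie within -1 to 1; 1 stands for 0.1 m of shift or pi/4 rad of turn. Its arguments: {"type":"object","properties":{"commands":{"type":"string"},"force":{"type":"number"}},"required":["commands"]}

```bash
mkdir -p pics
python3 - <<'E'
from rig import *
import cv2,numpy as np
s=sense();print(s['eef_pos'],s['ee_rot'],s['time_s'])
ims=[]
for n in("scene","top"):
    p=capture(n);cv2.imwrite(f'pics/{n}.png',p['pixels'])
    print(n,p['fov_y'],p['cx'],p['cy'],p['position'],p['attitude'])
    for o in("stand_four","flag_four","flag_one","board3","lone_board","sanding_block","flag_four_end"):
        print(o,[(np.round(b['position']),round(b['confidence'],2)) for b in boxes_of(p,o)][:3])
E
```

```text
[195.95527231 486.79601732 247.71939122] [-2.60154690e-04  1.90208495e-01  9.81743496e-01 -6.07999764e-04] 0.0
scene 56.266514345799706 251.19592478322468 189.8033436152442 [1170.11449021 -716.97643862  796.51986188] [-0.41570028  0.85147382  0.28431143 -0.14612537]
stand_four [(array([194., 216.]), 0.92)]
flag_four [(array([189., 206.]), 0.73)]
flag_one [(array([260., 160.]), 0.87)]
board3 [(array([247., 250.]), 0.76), (array([258., 228.]), 0.75), (array([247., 247.]), 0.68)]
lone_board [(array([252., 246.]), 0.71), (array([301., 203.]), 0.69), (array([206., 187.]), 0.36)]
sanding_block [(array([205., 186.]), 0.61)]
flag_four_end [(array([190., 203.]), 0.79)]
top 51.473891150513545 249.7435799600741 190.47941016151051 [ 4.58959149e+02 -5.24791316e-01  1.58285790e+03] [-0.04059595  0.7149178  -0.69702722  0.03738401]
stand_four [(array([288., 220.]), 0.94)]
flag_four [(array([296., 227.]), 0.84), (array([203., 224.]), 0.42)]
flag_one [(array([201., 221.]), 0.65)]
board3 [(array([276., 174.]), 0.83), (array([246., 246.]), 0.18)]
lone_board [(array([221., 165.]), 0.68)]
sanding_block [(array([248., 247.]), 0.88), (array([294., 227.]), 0.3)]
flag_four_end [(array([291., 224.]), 0.85)]
```

View pics/scene.png

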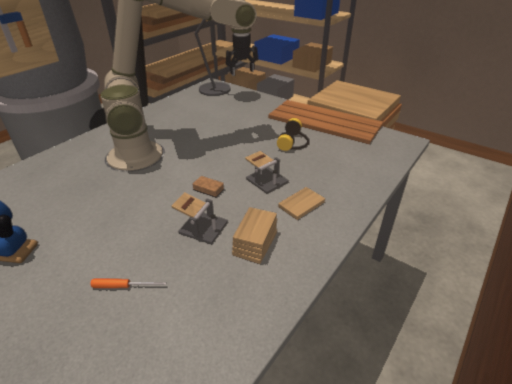

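View pics/top.png

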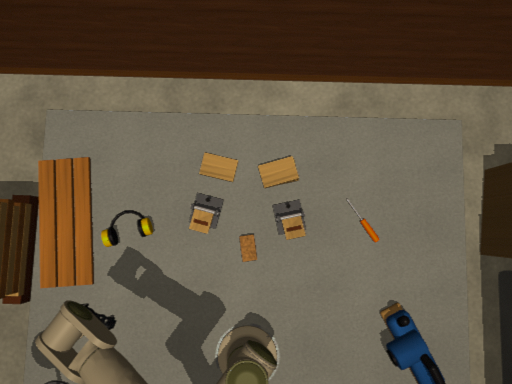

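Both pictures show the four-board stack at (278,172) in the top view, with its stand at (288,218), so that is the right-hand stand with y < 0. The single board's stand is at (206,213). I'll work out a rough position and look more closely.

```bash
cat > h.py <<'E'
import numpy as np,cv2
from scipy.spatial.transform import Rotation as R
from rig import *
def rot(q): return R.from_quat([q[1],q[2],q[3],q[0]]).as_matrix()
def cam(p,s=None):
    if 'position' in p: return rot(p['attitude']),np.array(p['position'],float)
    M=np.array(p['tool_from_camera']);Q=rot(s['ee_rot'])
    return Q@M[:3,:3],Q@M[:3,3]+np.array(s['eef_pos'])
def foc(p): return p['pixels'].shape[0]/2/np.tan(np.radians(p['fov_y'])/2)
def ray(p,uv,z,s=None):
    C,t=cam(p,s);f=foc(p)
    d=C@np.array([(uv[0]-p['cx'])/f,(uv[1]-p['cy'])/f,1]);return t+d*(z-t[2])/d[2]
def proj(p,X,s=None):
    C,t=cam(p,s);f=foc(p);c=(np.asarray(X)-t)@C
    return c[...,:2]/c[...,2:]*f+[p['cx'],p['cy']]
E
python3 - <<'E'
from h import *
p=capture("top")
for n,uv,z in (("stand",(288,218),12),("flagfar",(299,236),75),("block",(248,247),30),("board",(278,172),72),("flag1",(201,221),70),("screwd",(363,220),15)):
    print(n,ray(p,uv,z).round())
c=p['pixels'][150:280,225:395];cv2.imwrite('pics/c.png',cv2.resize(c,None,fx=4.5,fy=4.5,interpolation=cv2.INTER_CUBIC))
E
```

```text
stand [ 528. -144.   12.]
flagfar [ 458. -181.   75.]
block [411.  10.  30.]
board [700. -98.  72.]
flag1 [505. 190.  70.]
screwd [ 527. -439.   15.]
```

View pics/c.png

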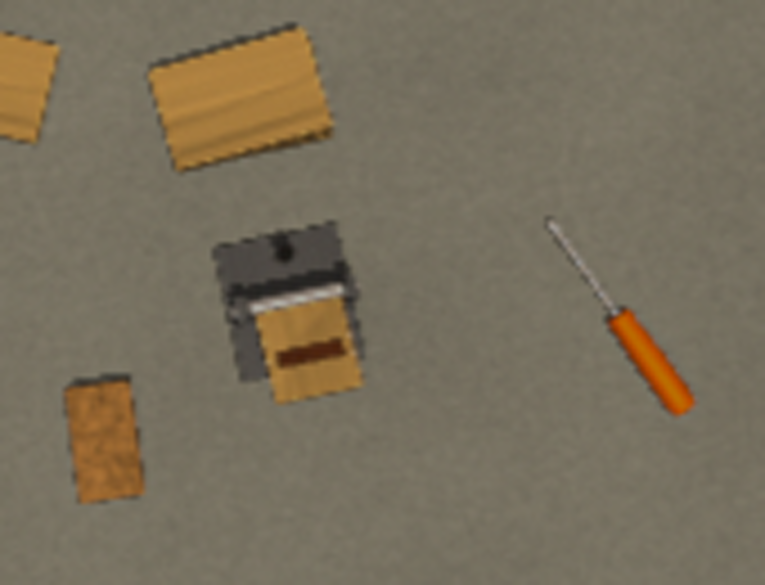

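The crop shows the stand turned about 10°, with its flag end at crop (277,403)-(362,386), towards the robot. The bar face is up and the space on its right (−y) is free. I'll move above it for a close look.

Call:
drive_tool(commands="0.13 -0.4 0.03 0 0 0 0;0.13 -0.4 0.03 0 0 0 0;0.13 -0.4 0.03 0 0 0 0;0.13 -0.4 0.03 0 0 0 0;0.13 -0.4 0.03 0 0 0 0;0.13 -0.4 0.03 0 0 0 0;0.13 -0.4 0.03 0 0 0 0;0.13 -0.4 0.03 0 0 0 0;0.13 -0.4 0.03 0 0 0 0;0.13 -0.4 0.03 0 0 0 0;0.13 -0.4 0.03 0 0 0 0;0.13 -0.4 0.03 0 0 0 0;0.13 -0.4 0.03 0 0 0 0;0.13 -0.4 0.03 0 0 0 0;0.13 -0.4 0.03 0 0 0 0;0.13 -0.4 0.03 0 0 0 0;0.13 -0.4 0.03 0 0 0 0;0 0 0 0 0 0 0;0 0 0 0 0 0 0")

```text
time_s: 2.43
eef_pos: [414.5, -186.3, 298.1]
ee_rot: [-0.001, 0.191, 0.981, 0.0]
force: [-0.4, 1.1, 0.1]
grip_width: -0.001
grip_force: 0.0
```

Run:
```python
from h import *
s=sense();p=capture("wrist");np.save('pics/s.npy',{'s':s,'p':p},allow_pickle=True)
print(s['eef_pos'],s['ee_rot'],s['joints'],s['force'],tips_ahead() if callable(tips_ahead) else tips_ahead)
for o in("stand_four","flag_four_end"): print(o,[(np.round(b['position']),round(b['confidence'],2)) for b in boxes_of(p,o)][:2])
cv2.imwrite('pics/w.png',cv2.resize(p['pixels'],(800,600),interpolation=cv2.INTER_CUBIC))
```

```text
[ 414.51364966 -186.26756844  298.14917939] [-5.13655532e-04  1.91497933e-01  9.81492830e-01  3.18623942e-04] [-6.81166442e-01  1.21146680e-01  1.60629367e+00  8.16049723e-05
  1.41535852e+00 -1.86659918e+00] [-0.41068178  1.13000193  0.13032198] 17.0
stand_four [(array([310., 229.]), 0.56)]
flag_four_end [(array([301., 225.]), 0.75)]
```

View pics/w.png

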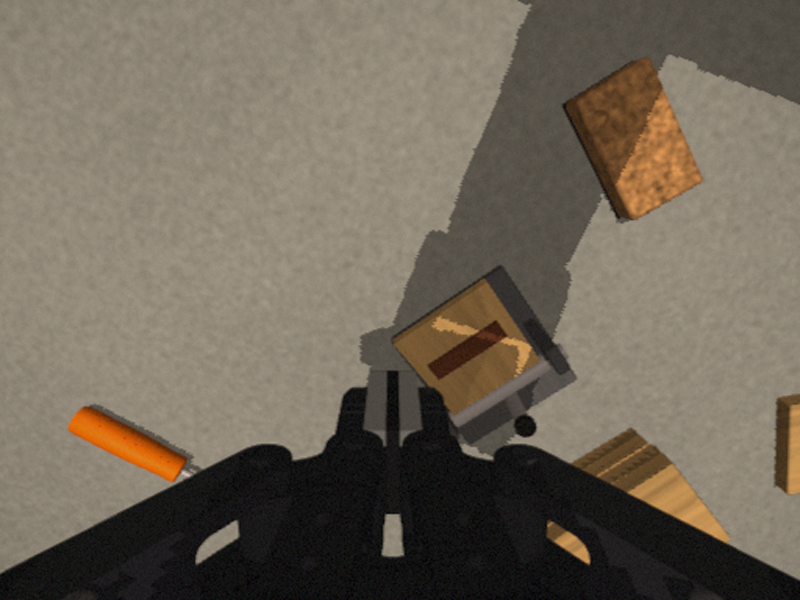

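The close view (at 1.56x) shows the flag end edge from (392,341) to (490,279), base corners (500,266), (577,378) and (493,453), and the far pin at (525,426). I'll fit the stand pose and flag angle to these.

Run:
```python
from h import *
from scipy.optimize import least_squares
D=np.load('pics/s.npy',allow_pickle=True).item();p,s=D['p'],D['s'];t=capture("top")
k=512/800
W=[(392,341),(490,279),(453,415),(541,358),(500,266),(577,378),(493,453),(525,426)]
T=[(277,403),(362,386),(214,245),(335,222)]
uw=np.array(W)*k; ut=np.array(T)/4.5+[224.6,149.6]
def pts(v):
    x,y,w,a=v;Z=R.from_euler('z',w).as_matrix()
    F=lambda r,yy:[-r*np.cos(a)+4*np.sin(a),yy,70+r*np.sin(a)+4*np.cos(a)]
    A=np.array([F(85,-37),F(85,37),F(6,-37),F(6,37),[-60,55,12],[60,55,12],[60,-55,12],[40,0,66]])
    B=np.array([F(85,37),F(85,-37),[60,55,12],[60,-55,12]])
    return A@Z.T+[x,y,0],B@Z.T+[x,y,0]
def res(v):
    A,B=pts(v);return np.r_[(proj(p,A,s)-uw).ravel(),2*(proj(t,B)-ut).ravel()]
r=least_squares(res,[525,-145,-.2,.15],loss='soft_l1')
print(r.x.round(3));print(res(r.x).reshape(-1,2).round(1).tolist())
x,y,w,a=r.x
Z=R.from_euler('z',w).as_matrix();print('end',Z@[-85*np.cos(a),0,70+85*np.sin(a)]+[x,y,0], 'ex',Z[:,0],'ey',Z[:,1])
Q=rot(s['ee_rot']);print(Q.round(3))
```

```text
[ 5.33206e+02 -1.49994e+02  2.31000e-01  2.21000e-01]
[[0.7, 0.4], [-1.9, -0.1], [0.7, -0.3], [0.3, 1.1], [2.2, -0.8], [1.3, 0.3], [-14.9, -4.9], [1.0, 0.6], [0.7, 0.4], [1.8, -0.2], [0.8, 1.1], [1.4, 0.0]]
end [ 452.46661996 -168.98131979   88.59200949] ex [0.97344379 0.22892618 0.        ] ey [-0.22892618  0.97344379  0.        ]
[[-0.927  0.376 -0.001]
 [ 0.376  0.927  0.001]
 [ 0.001  0.    -1.   ]]
```

Call:
drive_tool(commands="0.04 -0.05 -0.05 0 0 -0.152 0;0.04 -0.05 -0.05 0 0 -0.152 0;0.04 -0.05 -0.05 0 0 -0.152 0;0.04 -0.05 -0.05 0 0 -0.152 0;0.04 -0.05 -0.05 0 0 -0.152 0;0.04 -0.05 -0.05 0 0 -0.152 0;0.04 -0.05 -0.05 0 0 -0.152 0;0.04 -0.05 -0.05 0 0 -0.152 0;0.04 -0.05 -0.05 0.144 0.034 0 0;0.04 -0.05 -0.05 0.144 0.034 0 0;0.04 -0.05 -0.05 0.144 0.034 0 0;0.04 -0.05 -0.05 0.144 0.034 0 0;0.04 -0.05 -0.05 0.144 0.034 0 0;0.04 -0.05 -0.05 0.144 0.034 0 0;0.04 -0.05 -0.05 0.144 0.034 0 0;0.04 -0.05 -0.05 0.144 0.034 0 0;0.04 -0.05 -0.05 0.144 0.034 0 0;0 0 0 0 0 0 0;0 0 0 0 0 0 0")

```text
time_s: 4.22
eef_pos: [482.6, -269.4, 212.6]
ee_rot: [-0.392, 0.537, 0.68, 0.309]
force: [-0.2, 1.6, 0.9]
grip_width: -0.005
grip_force: 0.0
```

```bash
cat >> h.py <<'E'
S=np.array([533.2,-150.,0]);Z=R.from_euler('z',.231).as_matrix()
def st():
    s=sense();Q=rot(s['ee_rot']);e=np.array(s['eef_pos'])
    print('t',s['time_s'],'TCP stand',(Z.T@(e-S)).round(1),'tip',(Z.T@(e+17*Q[:,2]-S)).round(1),'axes z',(Z.T@Q[:,2]).round(3),'y',(Z.T@Q[:,1]).round(3),'F',(Z.T@s['force']).round(1),'q',np.round(s['joints'],2))
def togo(tcp):  # stand-frame TCP target -> world shift in drive units
    print('shift',(Z@np.array(tcp)+S-np.array(sense()['eef_pos'])).round(1)/100)
E
python3 -c "
from h import *
st();togo([-75,-110,50])"
```

```text
t 4.2167 TCP stand [ -76.6 -104.6  212.6] tip [-76.6 -89.9 204.1] axes z [-0.002  0.865 -0.502] y [ 1.     0.002 -0.   ] F [0.2 1.6 0.9] q [-0.89  0.86  1.02  0.48  2.21 -1.03]
shift [ 0.028 -0.049 -1.626]
```

Call:
drive_tool(commands="0 0 -0.2 0 0 0 0;0 0 -0.2 0 0 0 0;0 0 -0.2 0 0 0 0;0 0 -0.2 0 0 0 0;0.01 -0.02 -0.2 0 0 0 0;0.01 -0.02 -0.2 0 0 0 0;0 0 -0.2 0 0 0 0;0 0 -0.2 0 0 0 0;0 0 0 0 0 0 0;0 0 0 0 0 0 0")

```text
time_s: 5.05
eef_pos: [484.9, -273.5, 55.4]
ee_rot: [-0.39, 0.537, 0.681, 0.309]
force: [0.8, -0.2, 0.5]
grip_width: -0.003
grip_force: 0.0
```

```bash
python3 -c "
from h import *
st();togo([-75,-27,50])
p=capture('scene');cv2.imwrite('pics/d.png',cv2.resize(p['pixels'][120:300,100:340],None,fx=3.3,fy=3.3,interpolation=cv2.INTER_CUBIC))"
```

```text
t 5.05 TCP stand [ -75.3 -109.2   55.4] tip [-75.3 -94.5  46.9] axes z [-0.002  0.864 -0.504] y [1.    0.003 0.002] F [ 0.7 -0.4  0.5] q [-0.89  1.06  1.05  0.42  1.99 -1.16]
shift [-0.186  0.8   -0.054]
```

View pics/d.png

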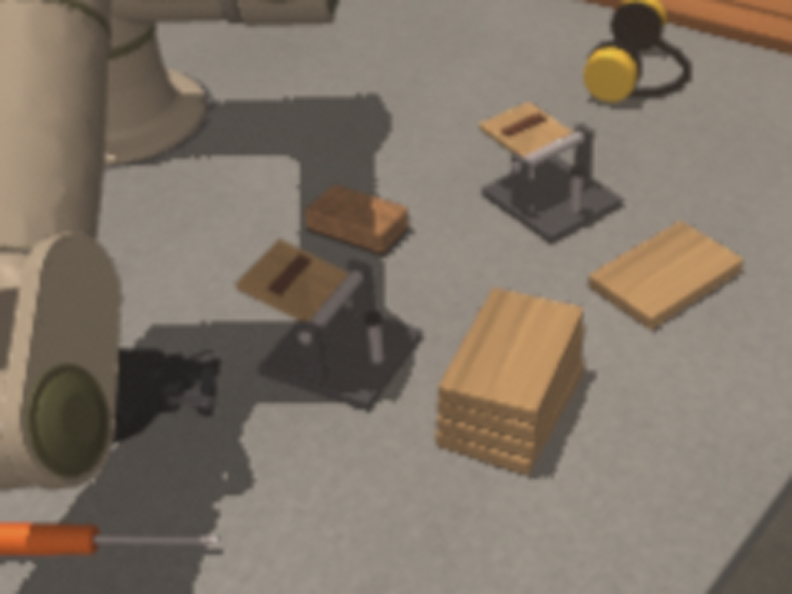

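The crop shows the closed fingertips at about (215,385), low beside the flag (end corner (238,285)). Nothing stands between them, and the screwdriver is untouched. Next I insert the tips under the flag.

Call:
drive_tool(commands="-0.023 0.1 -0.007 0 0 0 0;-0.023 0.1 -0.007 0 0 0 0;-0.023 0.1 -0.007 0 0 0 0;-0.023 0.1 -0.007 0 0 0 0;-0.023 0.1 -0.007 0 0 0 0;-0.023 0.1 -0.007 0 0 0 0;-0.023 0.1 -0.007 0 0 0 0;-0.023 0.1 -0.007 0 0 0 0;0 0 0 0 0 0 0;0 0 0 0 0 0 0")

```text
time_s: 5.93
eef_pos: [466.6, -194.3, 49.8]
ee_rot: [-0.39, 0.537, 0.681, 0.31]
force: [1.3, 0.0, 0.3]
grip_width: -0.0
grip_force: 0.0
```

```bash
python3 -c "
from h import *
st()
# arc of rod axis at edge (stand): keep it 18mm behind the disc face
rr=68;off=4+3+11
for a in np.arange(0.0,np.pi+.01,np.pi/12):
    c=np.array([-rr*np.cos(a)-off*np.sin(a),0,70+rr*np.sin(a)-off*np.cos(a)])
    print(round(a,2),c.round(0))
"
```

```text
t 5.9333 TCP stand [-74.9 -27.8  49.8] tip [-74.9 -13.2  41.2] axes z [-0.001  0.864 -0.504] y [1.    0.002 0.002] F [ 1.3 -0.3  0.3] q [-0.84  0.95  1.32  0.45  1.83 -1.18]
0.0 [-68.   0.  52.]
0.26 [-70.   0.  70.]
0.52 [-68.   0.  88.]
0.79 [-61.   0. 105.]
1.05 [-50.   0. 120.]
1.31 [-35.   0. 131.]
1.57 [-18.   0. 138.]
1.83 [  0.   0. 140.]
2.09 [ 18.   0. 138.]
2.36 [ 35.   0. 131.]
2.62 [ 50.   0. 120.]
2.88 [ 61.   0. 105.]
3.14 [68.  0. 88.]
```

Call:
drive_tool(commands="0.01 0.002 0.053 0 0 0 0;0.01 0.002 0.053 0 0 0 0;0.01 0.002 0.053 0 0 0 0;0.007 0.0015 0.06 0 0 0 0;0.007 0.0015 0.06 0 0 0 0;0.007 0.0015 0.06 0 0 0 0;0.023 0.005 0.057 0 0 0 0;0.023 0.005 0.057 0 0 0 0;0.023 0.005 0.057 0 0 0 0;0.036 0.008 0.05 0 0 0 0;0.036 0.008 0.05 0 0 0 0;0.036 0.008 0.05 0 0 0 0;0 0 0 0 0 0 0")

```text
time_s: 7.02
eef_pos: [489.6, -188.8, 115.1]
ee_rot: [-0.391, 0.537, 0.68, 0.31]
force: [0.1, -0.4, -0.2]
grip_width: -0.001
grip_force: 0.1
```

```bash
python3 -c "
from h import *
st()
p=capture('scene');cv2.imwrite('pics/e.png',cv2.resize(p['pixels'][120:300,100:340],None,fx=3.3,fy=3.3,interpolation=cv2.INTER_CUBIC))"
```

```text
t 7.0167 TCP stand [-51.3 -27.8 115.1] tip [-51.3 -13.1 106.5] axes z [-0.001  0.865 -0.502] y [1.    0.002 0.002] F [ 0.  -0.4 -0.2] q [-0.8   0.88  1.26  0.49  1.94 -1.09]
```

View pics/e.png

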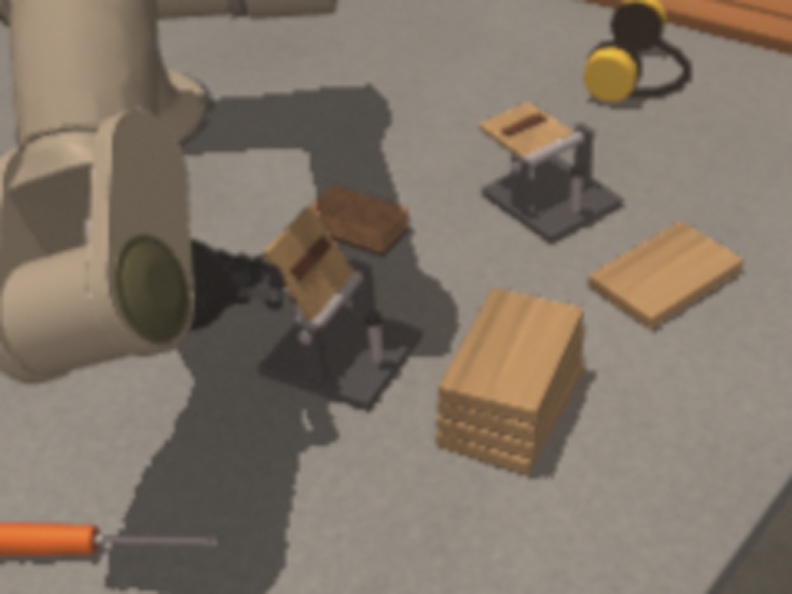

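The flag has risen to about 60° at crop (310,260), leaning on the finger, and the stand has not moved. I'll carry on over the top.

Call:
drive_tool(commands="0.045 0.011 0.043 0 0 0 0;0.045 0.011 0.043 0 0 0 0;0.045 0.011 0.043 0 0 0 0;0.058 0.014 0.023 0 0 0 0;0.058 0.014 0.023 0 0 0 0;0.058 0.014 0.023 0 0 0 0;0.062 0.0145 0.01 0 0 0 0;0.062 0.0145 0.01 0 0 0 0;0.062 0.0145 0.01 0 0 0 0;0.058 0.014 -0.007 0 0 0 0;0.058 0.014 -0.007 0 0 0 0;0.058 0.014 -0.007 0 0 0 0;0.055 0.013 -0.02 0 0 0 0;0.055 0.013 -0.02 0 0 0 0;0.055 0.013 -0.02 0 0 0 0;0 0 0 0 0 0 0")

```text
time_s: 8.4
eef_pos: [573.0, -168.6, 128.2]
ee_rot: [-0.392, 0.537, 0.68, 0.31]
force: [-0.4, 0.0, 0.9]
grip_width: -0.003
grip_force: 0.0
```

```bash
python3 -c "
from h import *
st()
p=capture('scene');cv2.imwrite('pics/f.png',cv2.resize(p['pixels'][120:300,100:340],None,fx=3.3,fy=3.3,interpolation=cv2.INTER_CUBIC))"
```

```text
t 8.4 TCP stand [ 34.5 -27.2 128.2] tip [ 34.5 -12.5 119.7] axes z [-0.001  0.866 -0.501] y [1.    0.002 0.001] F [-0.3  0.1  0.9] q [-0.7   0.98  1.01  0.61  2.02 -0.92]
```

View pics/f.png

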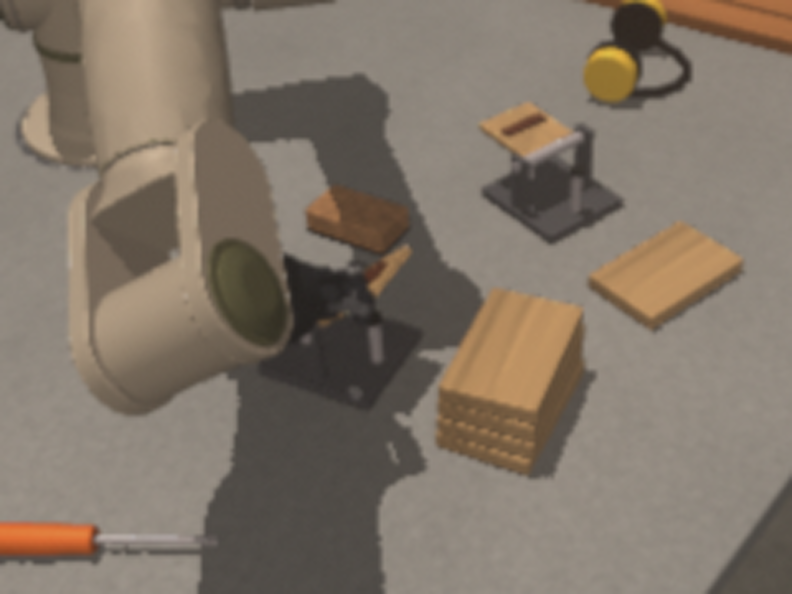

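The flag is past upright, leaning away at crop (390,270), with the finger on its robot side. Now the gentle descent.

Call:
drive_tool(commands="0.049 0.011 -0.04 0 0 0 0;0.049 0.011 -0.04 0 0 0 0;0.049 0.011 -0.04 0 0 0 0;0.026 0.006 -0.04 0 0 0 0;0.026 0.006 -0.04 0 0 0 0;0.026 0.006 -0.04 0 0 0 0;0 0 -0.03 0 0 0 0;0 0 -0.03 0 0 0 0;0 0 0 0 0 0 0")

```text
time_s: 9.2
eef_pos: [594.7, -163.9, 98.2]
ee_rot: [-0.392, 0.537, 0.679, 0.31]
force: [0.3, -0.1, 0.7]
grip_width: 0.004
grip_force: 0.0
```

```bash
python3 -c "
from h import *
st()"
```

```text
t 9.2 TCP stand [ 56.7 -27.6  98.2] tip [ 56.7 -12.9  89.7] axes z [-0.001  0.866 -0.501] y [1.    0.001 0.001] F [ 0.2 -0.2  0.7] q [-0.67  1.06  0.93  0.63  2.   -0.9 ]
```

Call:
drive_tool(commands="0 0 -0.02 0 0 0 0;0 0 -0.02 0 0 0 0;0 0 0 0 0 0 0")

```text
time_s: 9.45
eef_pos: [594.7, -164.0, 94.5]
ee_rot: [-0.391, 0.537, 0.68, 0.31]
force: [0.4, 0.1, -0.1]
grip_width: -0.001
grip_force: 0.2
```

Call:
drive_tool(commands="0 0 -0.01 0 0 0 0;0 0 -0.01 0 0 0 0;0 0 0 0 0 0 0")

```text
time_s: 9.7
eef_pos: [594.8, -163.9, 92.7]
ee_rot: [-0.391, 0.537, 0.68, 0.31]
force: [-0.3, 0.3, 1.6]
grip_width: 0.002
grip_force: 0.3
```

Call:
drive_tool(commands="0 0 -0.01 0 0 0 0;0 0 0 0 0 0 0;0 0 0 0 0 0 0")

```text
time_s: 9.95
eef_pos: [594.8, -163.9, 91.7]
ee_rot: [-0.391, 0.537, 0.68, 0.31]
force: [-0.4, -0.0, 0.3]
grip_width: -0.001
grip_force: 0.2
```

Call:
drive_tool(commands="0 0 -0.015 0 0 0 0;0 0 0 0 0 0 0;0 0 0 0 0 0 0")

```text
time_s: 10.2
eef_pos: [594.8, -164.0, 90.4]
ee_rot: [-0.391, 0.537, 0.68, 0.31]
force: [1.2, 1.0, 2.7]
grip_width: 0.001
grip_force: 1.2
```

Call:
drive_tool(commands="0 0 -0.01 0 0 0 0;0 0 0 0 0 0 0;0 0 0 0 0 0 0")

```text
time_s: 10.45
eef_pos: [594.9, -163.9, 90.2]
ee_rot: [-0.391, 0.537, 0.68, 0.311]
force: [-0.6, -0.4, 7.0]
grip_width: -0.0
grip_force: 3.5
```

```bash
python3 -c "
from h import *
st()
p=capture('scene');cv2.imwrite('pics/g.png',cv2.resize(p['pixels'][170:260,150:270],None,fx=6,fy=6,interpolation=cv2.INTER_CUBIC))"
```

```text
t 10.45 TCP stand [ 56.9 -27.7  90.2] tip [ 56.8 -13.   81.7] axes z [-0.001  0.866 -0.501] y [1.    0.002 0.002] F [-0.7 -0.2  7. ] q [-0.67  1.07  0.93  0.62  1.99 -0.91]
```

View pics/g.png

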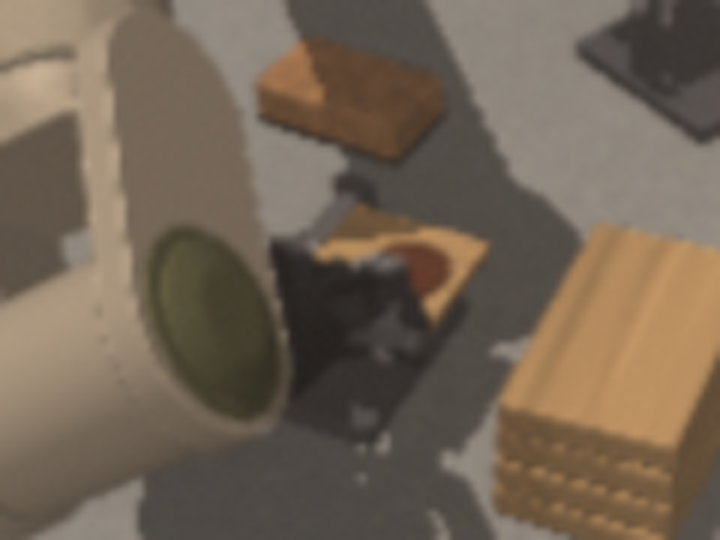

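The flag lies with the disc face up at crop (425,265), and the contact force rises without further motion, so it is resting on the pin. I'll retreat straight up, then sideways, and check.

Call:
drive_tool(commands="0 0 0.05 0 0 0 0;0 0 0.15 0 0 0 0;0 0 0.25 0 0 0 0;0 0 0.25 0 0 0 0;0 0 0.25 0 0 0 0;0.05 -0.25 0.2 0 0 0 0;0.05 -0.25 0.2 0 0 0 0;0.05 -0.25 0.2 0 0 0 0;0.05 -0.25 0.1 0 0 0 0;0.05 -0.25 0.1 0 0 0 0;0.05 -0.25 0.1 0 0 0 0;0 0 0 0 0 0 0;0 0 0 0 0 0 0;0 0 0 0 0 0 0")

```text
time_s: 11.67
eef_pos: [603.7, -295.9, 269.8]
ee_rot: [-0.385, 0.54, 0.68, 0.313]
force: [-0.4, 0.1, -0.2]
grip_width: 0.001
grip_force: 0.0
```

```bash
python3 -c "
from h import *
st()
p=capture('scene');t=capture('top')
C=lambda i,a,b,c,d:cv2.resize(i[a:b,c:d],(400,600*400//400*1//2),interpolation=cv2.INTER_CUBIC)
a=C(p['pixels'],180,255,165,265)
b=C(t['pixels'],180,255,240,340)
for n,im in(('s',p),('t',t)):
  for ang in (np.pi,np.pi-.1):
    F=np.array([[85*-np.cos(ang)-4*np.sin(ang)*1,yy,70+85*np.sin(ang)-4*np.cos(ang)] for yy in(-37,37)])
    print(n,ang,((proj(im,F@Z.T+S)-([165,180] if n=='s' else [240,180]))*4).round(0).tolist())
  B=np.array([[x,y,12] for x in(-60,60) for y in(-55,55)]);print('base',((proj(im,B@Z.T+S)-([165,180] if n=='s' else [240,180]))*4).round(0).tolist())
cv2.imwrite('pics/i.png',np.hstack([a,b]))"
```

```text
t 11.6667 TCP stand [  35.3 -158.2  269.8] tip [  35.5 -143.5  261.2] axes z [ 0.012  0.861 -0.508] y [ 1.    -0.008  0.009] F [-0.3  0.2 -0.2] q [-0.8   1.21  0.19  0.89  2.52 -0.49]
s 3.141592653589793 [[219.0, 179.0], [265.0, 118.0]]
s 3.041592653589793 [[218.0, 170.0], [263.0, 110.0]]
base [[50.0, 201.0], [123.0, 117.0], [184.0, 245.0], [250.0, 155.0]]
t 3.141592653589793 [[223.0, 48.0], [147.0, 64.0]]
t 3.041592653589793 [[224.0, 48.0], [147.0, 64.0]]
base [[266.0, 195.0], [156.0, 218.0], [239.0, 76.0], [130.0, 98.0]]
```

View pics/i.png

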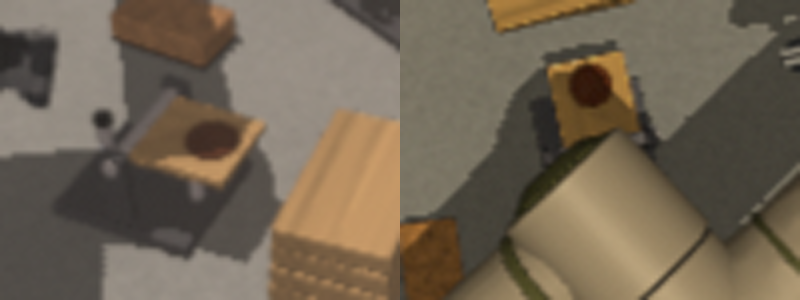

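The disc is up. The end corners, seen at about (219,181) and (265,121), match the predicted level pose (219,179)/(265,118), and the stand sits where it was. I'll ease the elbow off its range end and hand the job in.

Call:
drive_tool(commands="-0.15 0.05 0 0 0 0 0;-0.15 0.05 0 0 0 0 0;-0.15 0.05 0 0 0 0 0;0 0 0 0 0 0 0;0 0 0 0 0 0 0")

```text
time_s: 12.18
eef_pos: [559.9, -281.5, 269.6]
ee_rot: [-0.386, 0.54, 0.679, 0.313]
force: [0.1, -0.9, 1.6]
grip_width: -0.001
grip_force: 0.0
```

```bash
python3 -c "
from h import *
st();print(finish_job())"
```

```text
t 12.1833 TCP stand [  -4.1 -134.1  269.6] tip [  -3.9 -119.5  261. ] axes z [ 0.012  0.862 -0.506] y [ 1.    -0.009  0.008] F [-0.1 -0.9  1.6] q [-0.82  0.99  0.6   0.69  2.39 -0.75]
the job is handed in; nothing more can be done
None
```

I pushed the four-board stand's flag right over; the final pictures show it flat on its far rest, disc face up, with the stand in place, and the job is handed in at about 12 s (the hand-in returned no verdict).

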